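# Load the brass turnings onto their coloured pallets

## Task

Stand each of the four brass parts from the lathe upright on the floor of the round pocket of its own pallet, one after another in the order of the job card: first the flanged bush on blue, then the plain pin on white, then the stepped spindle on red, and last the hexagonal spacer on green. Set each one down rather than dropping it, and let go of it before you fetch the next. Leave the two steel parts where they stand.

Things in the scene. Friction and masses are not known exactly. Their poses are not given: they have to be found in the camera images.
- bush_center (a point): brass (yellow metal) flanged bush: flange at the foot 48 mm across and 10 mm high, round body above it 32 mm across up to the top, 56 mm high in all, a dark bore showing in the top. It stands upright on the bench at the start. This point is on its axis, half-way up; z is its axis, up. Point 28 mm above its underside. Grip it on the round body, fingertips above the flange. About 0.42 kg
- pin_center (a point): brass plain pin: round, 32 mm across all the way up, 70 mm high, flat top. It stands upright on the bench at the start. This point is on its axis, half-way up; z is its axis, up. Point 35 mm above its underside. About 0.47 kg
- spindle_center (a point): brass stepped spindle: foot 44 mm across and 10 mm high, middle 30 mm across from 10 to 50 mm, nose 18 mm across from 50 to 68 mm (its top). It stands upright on the bench at the start. This point is on its axis, half-way up; z is its axis, up. Point 34 mm above its underside. Grip it on the middle, fingertips above the foot. About 0.40 kg
- hex_center (a point): brass hexagonal spacer: a hexagonal column 36 mm across flats (41.6 mm across corners), 52 mm high, a small dark bore in the top. It stands upright on the bench at the start. This point is on its axis, half-way up; z is its axis, up. Point 26 mm above its underside. Flats face along its own y axis and every 60 degrees from there. About 0.45 kg
- steel_bush_center (a point): steel (grey metal) flanged bush, not to be moved; same shape as the brass one: flange at the foot 48 mm across and 10 mm high, round body above it 32 mm across up to the top, 56 mm high in all, a dark bore showing in the top. It stands upright on the bench at the start. This point is on its axis, half-way up; z is its axis, up. Point 28 mm above its underside
- steel_pin_center (a point): steel (grey metal) plain pin, not to be moved; same shape as the brass one: round, 32 mm across all the way up, 70 mm high, flat top. It stands upright on the bench at the start. This point is on its axis, half-way up; z is its axis, up. Point 35 mm above its underside
- blue_pocket (a point): blue plastic pallet, fixed to the bench: a square plate 96 x 96 mm, 14 mm high, with one round flat-floored pocket 72 mm across and 8 mm deep in its middle (dark grey rubber floor), for the bush. This point is the centre of the pocket's floor, 6 mm above the bench and 8 mm below the plate's top; z is up, x and y run along the plate's sides
- white_pocket (a point): white plastic pallet, fixed to the bench: a square plate 96 x 96 mm, 14 mm high, with one round flat-floored pocket 56 mm across and 8 mm deep in its middle (dark grey rubber floor), for the pin. This point is the centre of the pocket's floor, 6 mm above the bench and 8 mm below the plate's top; z is up, x and y run along the plate's sides
- red_pocket (a point): red plastic pallet, fixed to the bench: a square plate 96 x 96 mm, 14 mm high, with one round flat-floored pocket 68 mm across and 8 mm deep in its middle (dark grey rubber floor), for the spindle. This point is the centre of the pocket's floor, 6 mm above the bench and 8 mm below the plate's top; z is up, x and y run along the plate's sides
- green_pocket (a point): green plastic pallet, fixed to the bench: a square plate 96 x 96 mm, 14 mm high, with one round flat-floored pocket 66 mm across and 8 mm deep in its middle (dark grey rubber floor), for the hexagonal spacer. This point is the centre of the pocket's floor, 6 mm above the bench and 8 mm below the plate's top; z is up, x and y run along the plate's sides
Not all that is in view belongs to the job. Leave any pink look-alike of the part that bears spindle_center alone. Leave any purple look-alike of the part that bears hex_center alone.

How it is judged:
On the way, in this order (a step that is already met when the one before it is completed fails the run):
1. the brass flanged bush stands in the blue pallet's pocket, let go (horizontal distance between bush_center and blue_pocket below 0.016 m and z of bush_center in the frame of blue_pocket below 0.032 m and angle between bush_center's own z axis and vertical below 0.1 rad and contact force between the fingers and bush below 0.1 N), for 0.2 s.
2. the brass plain round pin stands in the white pallet's pocket, let go (horizontal distance between pin_center and white_pocket below 0.016 m and z of pin_center in the frame of white_pocket below 0.039 m and angle between pin_center's own z axis and vertical below 0.1 rad and contact force between the fingers and pin below 0.1 N), for 0.2 s.
3. the brass stepped spindle stands in the red pallet's pocket, let go (horizontal distance between spindle_center and red_pocket below 0.016 m and z of spindle_center in the frame of red_pocket below 0.038 m and angle between spindle_center's own z axis and vertical below 0.1 rad and contact force between the fingers and spindle below 0.1 N), for 0.2 s.
4. the brass hexagonal spacer stands in the green pallet's pocket, let go (horizontal distance between hex_center and green_pocket below 0.016 m and z of hex_center in the frame of green_pocket below 0.03 m and angle between hex_center's own z axis and vertical below 0.1 rad and contact force between the fingers and hex below 0.1 N), for 0.2 s.
At the end, for the whole second after the job is handed in: Bush on blue, pin on white, spindle on red, hexagonal spacer on green: each upright (0.1 rad), axis within 16 mm of its pocket's centre, at most 4 mm above the pocket floor, released and at rest. Both steel parts within 20 mm of their start (all of step 1 and all of step 2 and all of step 3 and all of step 4 and linear speed of each of bush, pin, spindle, hex below 0.02 m/s and distance of each of steel_bush_center, steel_pin_center from where it was at the start of the episode below 0.02 m); the robot touches nothing.
It fails at once if a steel part is moved more than 20 mm (distance of any of steel_bush_center, steel_pin_center from where it was at the start of the episode above 0.02 m).
It fails at once if a brass part is dropped (moves faster than 0.6 m/s, a fall of about 18 mm, while the fingers do not touch it) ((linear speed of bush above 0.6 m/s and contact force between the fingers and bush below 0.05 N) or (linear speed of pin above 0.6 m/s and contact force between the fingers and pin below 0.05 N) or (linear speed of spindle above 0.6 m/s and contact force between the fingers and spindle below 0.05 N) or (linear speed of hex above 0.6 m/s and contact force between the fingers and hex below 0.05 N)).
It also fails if it takes over 106 s, if anything falls off the work surface, if the arm or the gripper's body presses on something with over 40 N, if the wrist force passes 120 N, or if a joint passes its speed limit or range.

## Robot

A 7-joint arm with a two-finger parallel gripper is mounted at the origin on the work surface. World frame = base frame: x ahead of the robot, y to its left, z up, the work surface at z = 0. Lengths are in m, angles in rad, forces in N, time in s.
With the tool pointing down it reaches from about 0.425 to 0.875 m from the base axis. Payload 4.7 kg.
Tool frame: the origin (TCP) lies midway between the tips of the shut fingers; the grasp point (between the pads) lies 19 mm behind it (ctrl.grip_depth is the distance from the TCP to the grasp point, in m); z points along the fingers, y is the direction in which the jaws open and shut (so a half turn about z gives the same grasp; the last joint's range is limited). The gripper opens to 87 mm and grips with 3 to 60 N. Pads are 19 mm wide; open, the fingers measure 117 mm over their backs; the gripper's body (75 mm by 190 mm) begins 51 mm behind the grasp point.
Start: joints at [-1.088, 0.321, -0.07, 1.45, 0.023, 1.371, -0.057], TCP at [0.294, 0.58, 0.223] pointing down, gripper open.
Joint ranges: [-2.86, 2.86], [-0.3, 2.09], [-1.38, 1.24], [0.06, 2.45], [-1.56, 4.7], [0.09, 2.05], [-2.69, 2.69]. Speed limits (rad/s): [2.57, 2.57, 3.14, 3.14, 3.14, 3.14, 3.14].

## Interface

Orientations are given as a rotation vector (axis times angle).
In Python, from bench import ctrl gives the robot as it stands. The module is installed in compiled form; this text tells all that it offers.
- The arm moves only by the shell command python3 -m inch 'ROWS' [FORCE]. ROWS is JSON, a list of rows, each a list of 5 numbers: the opening, from -1 (shut) to 1 (fully open), so that 0 is half open, then the shift along the tool's x, y, z in mm, then the turn about the tool's z in rad. In form: [[fingers, tx, ty, tz, twist], ...]. A call has 1 to 5 rows; each row shifts and turns the pose as measured when the row begins, along the tool's axes as they then stand; what a row does not reach is not made up. A row lasts 1/8 s, in which the tool goes at most 62.5 mm and 10.7 degrees, less where a joint would pass 70% of its speed; a pose out of reach is approached as far as the arm can. A call is refused whole if a number of a shift passes 62.5 or a number of a turn 0.188, either way. A call with a gripper value outside its range is refused whole. The fingers move at their own pace and stop on an object; FORCE is the grip in N (left out, the last holds). Time passes only in rows, so rows that do not move let the fingers close. It gives the time, the measured TCP pose, the force and the opening at its end, in the units of the state.
- ctrl.get_state(): the state, without advancing time (a new reading comes with each control period).
- ctrl.get_image(name): name is "scene" or "top"; returns a dict with "color" (384x512x3 uint8, red, green, blue), "range_z" (384x512 float32, m along the optical axis (not along the pixel's ray), 0 where there is no reading), "K" (3x3 intrinsics, pixels), "R" (3x3) and "t" (3): a world point X has camera coordinates R X + t. Camera axes: x right, y down, z forward; pixel columns grow to the right and rows downward; lengths in m; the calibration is good to about 2 mm. A picture is of the moment at which its call begins.
- ctrl.close_job(): hands the job in, once; it reports no verdict.
The state is a dict: "time": time; "joint_positions": joint angles; "qd": joint speeds; "joint_torque": joint torques, N m; "position": TCP position; "tool_rot": TCP orientation; "ft_force": force on the tool from outside, world axes, zero at the start; "torque": the same for the moment, N m; "grip_width": opening from 0.0 (shut) to 1.0 (fully open).
Only numpy, scipy, OpenCV 4.12 (cv2) and the standard library are available. Lean on these libraries where they do the work, as an engineer would, in place of code of your own. Each camera call takes 0.05 s, during which the arm holds its last target. There are 200 camera calls.

## Working session

There is one attempt and no reset: what is moved stays moved. The work goes in short steps, Python scripts to look and compute and a shell command to move; the robot and the scene stay as the last step left them, time stands still between calls to the robot, and variables do not carry over. Pictures are saved under pics/ and viewed, about 12 in all and at most 16, crops included, and the job is handed in when it is done.

```bash
mkdir -p pics; python3 - <<'E'
from bench import ctrl
import cv2,numpy as np
s=ctrl.get_state();print({k:np.round(v,3).tolist() for k,v in s.items()}, ctrl.grip_depth)
for n in("scene","top"):
    d=ctrl.get_image(n);np.savez(f"{n}0.npz",**{k:d[k] for k in("color","range_z","K","R","t")})
    print(n,d["K"].round(1).tolist(),(-d["R"].T@d["t"]).round(3),d["R"].round(3).tolist(),d["range_z"].min(),d["range_z"].max())
    cv2.imwrite(f"pics/{n}0.png",cv2.resize(d["color"][:,:,::-1],None,fx=1.5,fy=1.5,interpolation=cv2.INTER_CUBIC))
E
```

```text
{'time': 0.0, 'joint_positions': [-1.088, 0.322, -0.07, 1.452, 0.023, 1.371, -0.057], 'qd': [-0.001, 0.0, -0.001, -0.001, -0.0, 0.001, 0.001], 'joint_torque': [0.0, -49.129, -0.404, -31.252, -0.064, 0.044, 0.0], 'position': [0.293, 0.579, 0.221], 'tool_rot': [-0.73, -3.055, 0.003], 'ft_force': [0.042, 0.423, -0.623], 'torque': [0.004, 0.025, 0.036], 'grip_width': 0.997} 0.0187
scene [[352.7, 0.0, 252.8], [0.0, 352.7, 190.0], [0.0, 0.0, 1.0]] [1.102 0.313 0.675] [[-0.47, 0.883, 0.005], [0.585, 0.316, -0.747], [-0.661, -0.348, -0.665]] 0.0 3.8261204
top [[401.9, 0.0, 256.1], [0.0, 401.9, 186.9], [0.0, 0.0, 1.0]] [3.590e-01 1.000e-03 1.204e+00] [[0.006, -1.0, -0.004], [-0.993, -0.006, -0.114], [0.114, 0.005, -0.993]] 0.0 2.0997941
```

View pics/scene0.png

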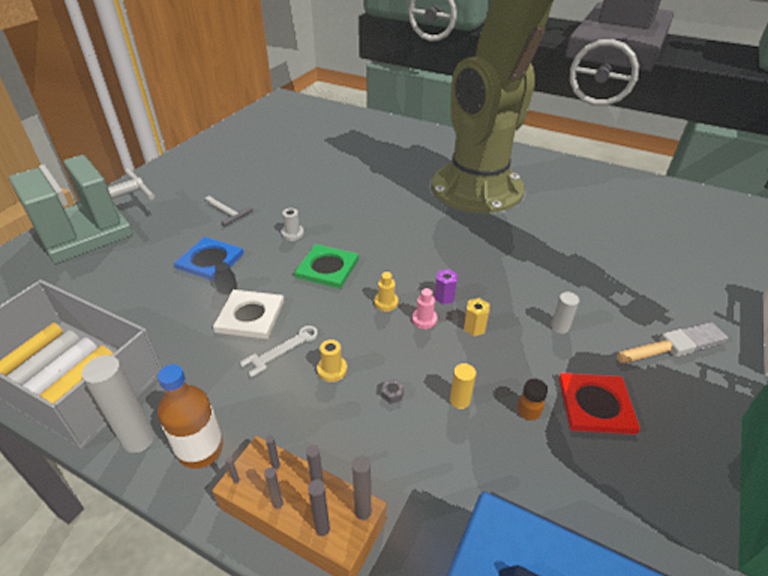

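View pics/top0.png

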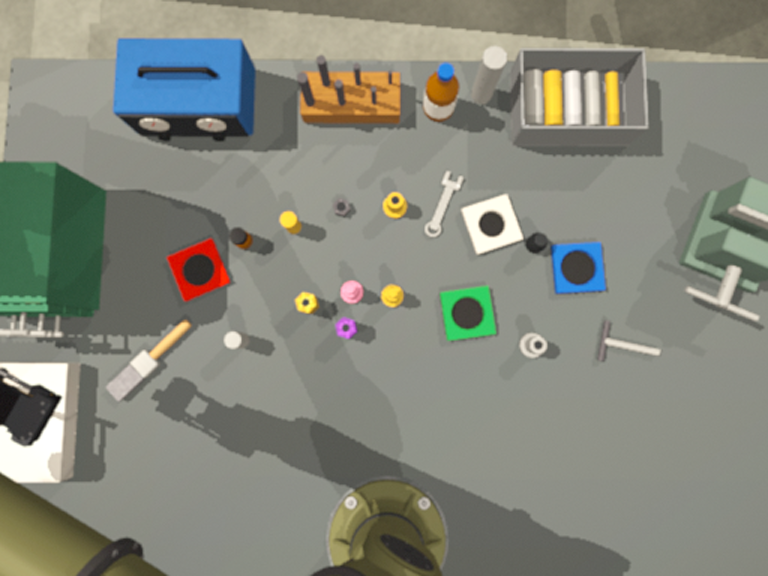

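The top view (1.5x) shows:
- **Brass parts:** bush (395,205), pin (290,222), spindle (392,295), hex (306,302).
- **Pallets:** red (198,270), white (491,223), green (467,313), blue (578,267).
- **Steel parts:** pin (232,340), bush (533,345).
- **Look-alikes:** pink spindle (351,292), purple hex (346,328).
- **Obstacles:** knob (537,241), bottle (241,238).

Next I'll measure positions.

```bash
cat > h.py <<'E'
import numpy as np,cv2
from scipy.spatial.transform import Rotation as Ro
def world(d):
    K,R,t=d["K"],d["R"],d["t"];v,u=np.mgrid[:384,:512]
    r=np.stack([(u-K[0,2])/K[0,0],(v-K[1,2])/K[1,1],np.ones((384,512))],-1)
    return (r*d["range_z"][...,None]-t)@R, r@R
def cast(d,uv,z):
    K,R,t=d["K"],d["R"],d["t"];uv=np.atleast_2d(uv).astype(float)
    r=np.c_[(uv-[K[0,2],K[1,2]])/[K[0,0],K[1,1]],np.ones(len(uv))]@R;c=-R.T@t
    return (c+r*((z-c[2])/r[:,2])[:,None])[:,:2]
def proj(d,X):
    p=d["R"]@X+d["t"];q=d["K"]@p;return q[:2]/q[2]
E
cat > meas.py <<'E'
from h import *
D={n:dict(np.load(n+"0.npz")) for n in("scene","top")}
seeds={"bush":(395,205,.056),"pin":(290,222,.07),"spindle":(392,295,.068),"hex":(306,302,.052),"spin_pink":(351,292,.068),"hex_purp":(346,328,.052),"steelpin":(232,340,.07),"steelbush":(533,345,.056),"knob":(537,241,.04),"bottle":(241,238,.06)}
for n,(a,b,h) in seeds.items():
    g=cast(D["top"],(a/1.5,b/1.5),h)[0];o=[]
    for c in D:
        P,_=world(D[c]);m=(D[c]["range_z"]>0)&(np.hypot(*(P[...,:2]-g).transpose(2,0,1))<.032)&(P[...,2]>.015)
        zt=np.percentile(P[m][:,2],95);mt=m&(P[...,2]>zt-.006);mt=mt.astype(np.uint8)
        ct=max(cv2.findContours(mt,0,2)[0],key=cv2.contourArea)
        (x,y),r=cv2.minEnclosingCircle(cast(D[c],ct[:,0],zt).astype(np.float32)); X=P[mt>0]
        o.append(f"{c}: z{zt:.3f} med({np.median(X[:,0]):.3f},{np.median(X[:,1]):.3f}) circ({x:.3f},{y:.3f}) d{2*r:.3f}")
    print(n,*o,sep="  ")
ps={"blue":(578,267),"white":(491,223),"red":(198,270),"green":(467,313)}
rng={"blue":((100,120,60),(125,255,255)),"white":((0,0,185),(180,60,255)),"red":((0,150,90),(9,255,255)),"green":((60,120,60),(85,255,255))}
for n,(a,b) in ps.items():
    g=cast(D["top"],(a/1.5,b/1.5),.01)[0]
    for c in D:
        P,_=world(D[c]);hsv=cv2.cvtColor(D[c]["color"],cv2.COLOR_RGB2HSV)
        m=cv2.inRange(hsv,*map(np.array,rng[n]))>0;m&=(np.hypot(*(P[...,:2]-g).transpose(2,0,1))<.09)
        m=m.astype(np.uint8);ct=max(cv2.findContours(m,0,2)[0],key=cv2.contourArea)
        w=cast(D[c],ct[:,0],.014)*1000;r=cv2.minAreaRect(w.astype(np.float32))
        u=proj(D[c],np.r_[g,.006]).astype(int)
        dk=(hsv[...,2]<75)&(hsv[...,1]<120)&(np.hypot(*(P[...,:2]-g).transpose(2,0,1))<.045)
        fc=max(cv2.findContours(dk.astype(np.uint8),0,2)[0],key=cv2.contourArea);f=cast(D[c],fc[:,0],.008)
        print(n,c,"rect c",np.round(r[0],1),"size",np.round(r[1],1),"ang",round(r[2],1),"pocket mid",((f.max(0)+f.min(0))/2).round(3),np.ptp(f,axis=0).round(3),"z",P[u[1],u[0],2].round(4))
E
python3 meas.py
```

```text
bush  scene: z0.056 med(0.654,-0.010) circ(0.655,-0.009) d0.035  top: z0.060 med(0.650,-0.012) circ(0.650,-0.013) d0.031
pin  scene: z0.070 med(0.611,0.194) circ(0.612,0.194) d0.034  top: z0.073 med(0.609,0.192) circ(0.608,0.191) d0.032
spindle  scene: z0.067 med(0.472,-0.007) circ(0.473,-0.006) d0.023  top: z0.071 med(0.470,-0.010) circ(0.468,-0.008) d0.017
hex  scene: z0.053 med(0.454,0.161) circ(0.456,0.161) d0.042  top: z0.056 med(0.450,0.157) circ(0.451,0.158) d0.040
spin_pink  scene: z0.067 med(0.479,0.074) circ(0.480,0.073) d0.022  top: z0.070 med(0.476,0.073) circ(0.476,0.072) d0.016
hex_purp  scene: z0.052 med(0.407,0.083) circ(0.407,0.083) d0.044  top: z0.056 med(0.405,0.079) circ(0.403,0.080) d0.040
steelpin  scene: z0.070 med(0.382,0.292) circ(0.383,0.292) d0.036  top: z0.073 med(0.378,0.291) circ(0.378,0.289) d0.031
steelbush  scene: z0.056 med(0.377,-0.282) circ(0.377,-0.280) d0.035  top: z0.059 med(0.373,-0.284) circ(0.372,-0.283) d0.032
knob  scene: z0.055 med(0.577,-0.292) circ(0.578,-0.290) d0.028  top: z0.058 med(0.575,-0.294) circ(0.574,-0.293) d0.026
bottle  scen
[... 274 characters left out ...]
.9 pocket mid [ 0.526 -0.379] [0.061 0.06 ] z 0.0025
white scene rect c [ 618.1 -203.9] size [107.6  98.4] ang 18.6 pocket mid [ 0.615 -0.186] [0. 0.] z 0.0045
white top rect c [ 613.6 -206.5] size [ 99.1 100.2] ang 18.7 pocket mid [ 0.614 -0.206] [0.043 0.042] z 0.0072
red scene rect c [522.4 381.4] size [105.1 100.6] ang 23.5 pocket mid [0.516 0.382] [0.057 0.063] z 0.0069
red top rect c [517.4 379.4] size [99.8 98.3] ang 24.0 pocket mid [0.517 0.381] [0.058 0.055] z 0.0067
green scene rect c [ 441.  -152.6] size [106.1 100.3] ang 8.8 pocket mid [ 0.433 -0.157] [0.05  0.052] z 0.0053
green top rect c [ 433.2 -156.8] size [96.1 97.1] ang 8.5 pocket mid [ 0.433 -0.156] [0.057 0.054] z 0.0049
```

```bash
cat > go.py <<'E'
import sys
from h import *
from bench import ctrl
s=ctrl.get_state();R=Ro.from_rotvec(s["tool_rot"]).as_matrix();p=np.array(s["position"])
print("t",round(s["time"],2),"pos",p.round(4),"jaw deg",round(np.degrees(np.arctan2(R[1,1],R[0,1])),1),"tilt",round(np.degrees(np.arccos(-R[2,2])),2),"grip",round(s["grip_width"],3),"F",np.round(s["ft_force"],1))
for a in sys.argv[1:]:
    X=np.array([float(v) for v in a.split(",")]);d=R.T@(X-p)*1000;print(a,"tool mm",d.round(1),"rows@60:",np.round(np.linalg.norm(d)/60,1));p=X
E
python3 go.py .652,-.011,.15 .652,-.011,.022
python3 - <<'E'
from h import *
d=dict(np.load("top0.npz"));P,_=world(d)
for n,g in {"hex":(.451,.158)}.items():
    m=(np.hypot(*(P[...,:2]-g).transpose(2,0,1))<.03)&(P[...,2]>.046)
    ct=max(cv2.findContours(m.astype(np.uint8),0,1)[0],key=cv2.contourArea);w=cast(d,ct[:,0],.054)*1000
    for a in range(0,180,10):
        q=w@[np.cos(np.radians(a)),np.sin(np.radians(a))];print(a,round(np.ptp(q),1),end="; ")
im=cv2.imread("pics/scene0.png")
c=dict(np.load("scene0.npz"))["color"][180:280,200:360,::-1]
cv2.imwrite("pics/crop1.png",cv2.resize(c,None,fx=5,fy=5,interpolation=cv2.INTER_CUBIC))
E
```

```text
t 0.1 pos [0.2935 0.5794 0.2215] jaw deg 63.1 tilt 0.1 grip 1.0 F [-0.4 -0.  -0.5]
.652,-.011,.15 tool mm [-586.5 -364.6   72.3] rows@60: 11.6
.652,-.011,.022 tool mm [  0.    0.2 128. ] rows@60: 2.1
0 37.4; 10 38.9; 20 39.3; 30 38.5; 40 36.5; 50 36.0; 60 38.2; 70 39.2; 80 39.0; 90 37.6; 100 36.4; 110 36.3; 120 38.8; 130 40.1; 140 40.2; 150 39.1; 160 36.8; 170 36.2;
```

View pics/crop1.png

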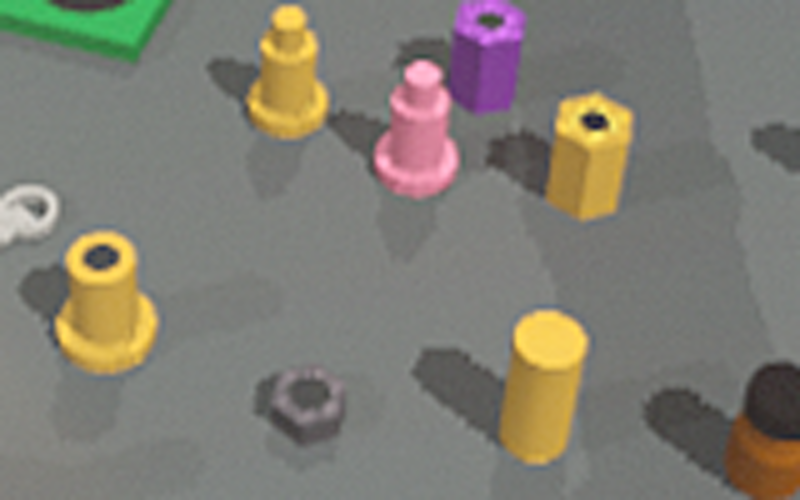

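The crop confirms everything is upright. The hex flats lie at about 47°, 107° and 167°. Now I'll move over the bush.

```bash
python3 -m inch '[[1,-49,-30,4,0],[1,-49,-30,4,0],[1,-49,-30,4,0],[1,-49,-30,4,0],[1,-49,-30,4,0]]' 30; python3 -m inch '[[1,-49,-30,4,0],[1,-49,-30,4,0],[1,-49,-30,4,0],[1,-49,-30,4,0],[0.6,-49,-30,4,0]]'; python3 go.py .652,-.011,.12 .652,-.011,.022
```

```text
time: 0.72
position: [0.4439, 0.3329, 0.1978]
tool_rot: [-0.71, -3.056, 0.005]
ft_force: [1.0, 0.4, 0.5]
grip_width: 1.002
time: 1.35
position: [0.6002, 0.0816, 0.1755]
tool_rot: [-0.708, -3.055, 0.005]
ft_force: [0.2, 0.5, -0.5]
grip_width: 0.952
t 1.35 pos [0.6002 0.0816 0.1755] jaw deg 63.9 tilt 0.37 grip 0.952 F [ 0.2  0.5 -0.5]
.652,-.011,.12 tool mm [-87.5 -60.1  55.4] rows@60: 2.0
.652,-.011,.022 tool mm [-0.5  0.4 98. ] rows@60: 1.6
```

```bash
python3 -m inch '[[0.6,-40,-27,10,0],[0.6,-35,-24,14,0],[0.6,-12,-9,10,0],[0.6,0,0,0,0]]'; python3 go.py .652,-.011,.09 .652,-.011,.022
```

```text
time: 1.85
position: [0.6528, -0.0196, 0.1381]
tool_rot: [-0.72, -3.05, 0.01]
ft_force: [-1.0, 0.7, 1.1]
grip_width: 0.802
t 1.85 pos [ 0.6528 -0.0196  0.1381] jaw deg 63.4 tilt 0.59 grip 0.802 F [-1.   0.7  1.1]
.652,-.011,.09 tool mm [ 4.3  7.8 48.1] rows@60: 0.8
.652,-.011,.022 tool mm [-0.4  0.6 68. ] rows@60: 1.1
```

```bash
python3 -m inch '[[0.6,3,5,25,0],[0.6,1,2,20,0],[0.6,0,0,0,0]]'; python3 go.py .652,-.011,.022
python3 - <<'E'
from h import *
from bench import ctrl
d=ctrl.get_image("scene");u=proj(d,np.array([.652,-.011,.06])).astype(int);print(u)
c=d["color"][max(0,u[1]-90):u[1]+50,u[0]-90:u[0]+90,::-1];cv2.imwrite("pics/b1.png",cv2.resize(c,None,fx=4,fy=4,interpolation=cv2.INTER_CUBIC))
E
```

```text
time: 2.22
position: [0.6514, -0.0055, 0.0929]
tool_rot: [-0.711, -3.052, 0.005]
ft_force: [-0.0, -0.6, 0.6]
grip_width: 0.797
t 2.23 pos [ 0.6514 -0.0055  0.0929] jaw deg 63.8 tilt 0.5 grip 0.797 F [-0.  -0.6  0.6]
.652,-.011,.022 tool mm [-3.5 -4.4 70.9] rows@60: 1.2
[219 230]
```

View pics/b1.png

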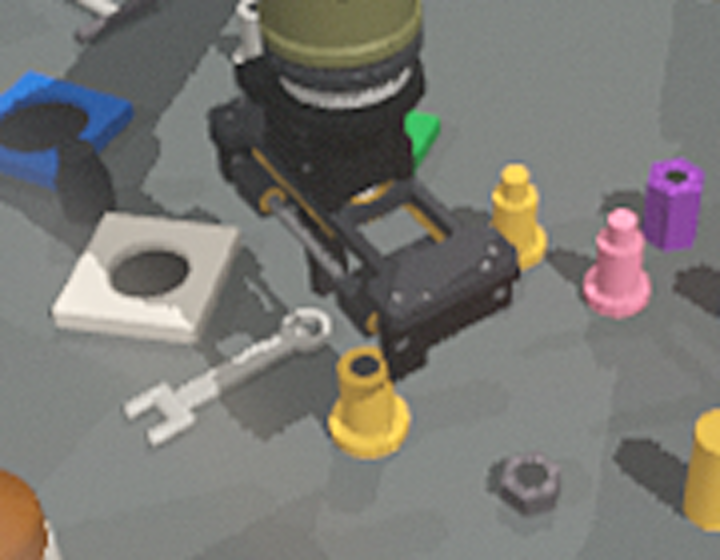

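The close view shows the bush (365,362) between the right fingertip (400,370) and the left one (322,285), as projected. I'll descend now.

```bash
python3 -m inch '[[0.6,-3,-4,20,0],[0.6,-1,-1,25,0],[0.6,0,0,15,0],[0.6,0,0,0,0]]'; python3 go.py .652,-.011,.022
```

```text
time: 2.78
position: [0.6548, -0.0124, 0.0329]
tool_rot: [-0.711, -3.057, 0.002]
ft_force: [0.1, 0.1, -0.9]
grip_width: 0.8
t 2.77 pos [ 0.6548 -0.0124  0.0329] jaw deg 63.8 tilt 0.18 grip 0.8 F [ 0.1  0.1 -0.9]
.652,-.011,.022 tool mm [ 3.1  0.1 10.9] rows@60: 0.2
```

```bash
python3 -m inch '[[0.6,1,0,11,0],[0.6,0,0,0,0],[-1,0,0,0,0],[-1,0,0,0,0],[-1,0,0,0,0]]' 35;python3 -m inch '[[-1,0,0,0,0],[-1,0,0,0,0],[-1,0,0,0,0],[-1,0,0,0,0]]'; python3 go.py .652,-.011,.022
```

```text
time: 3.4
position: [0.6556, -0.012, 0.0236]
tool_rot: [0.712, 3.059, -0.001]
ft_force: [0.4, 0.7, 0.3]
grip_width: 0.545
time: 3.9
position: [0.6555, -0.0128, 0.0239]
tool_rot: [0.713, 3.059, -0.001]
ft_force: [-0.2, 0.0, 0.1]
grip_width: 0.359
t 3.9 pos [ 0.6555 -0.0128  0.0239] jaw deg 63.8 tilt 0.08 grip 0.359 F [-0.2  0.   0.1]
.652,-.011,.022 tool mm [3.9 0.  1.9] rows@60: 0.1
```

```bash
python3 -m inch '[[-1,0,0,-20,0],[-1,0,0,-45,0],[-1,0,0,-30,0],[-1,0,0,0,0]]'; python3 go.py .530,-.377,.115
```

```text
time: 4.4
position: [0.6542, -0.0116, 0.1221]
tool_rot: [-0.712, -3.058, 0.001]
ft_force: [0.7, 0.3, -3.8]
grip_width: 0.358
t 4.4 pos [ 0.6542 -0.0116  0.1221] jaw deg 63.8 tilt 0.11 grip 0.358 F [ 0.7  0.3 -3.8]
.530,-.377,.115 tool mm [ -49.9 -382.7    7.5] rows@60: 6.4
```

```bash
python3 -m inch '[[-1,-4,-30,0,0],[-1,-6,-48,0,0],[-1,-6,-48,0,0],[-1,-6,-48,0,0],[-1,-6,-48,0,0]]';python3 -m inch '[[-1,-6,-48,0,0],[-1,-6,-48,0,0],[-1,-4,-30,0,0],[-1,0,0,0,0]]'; python3 go.py .530,-.377,.07 .53,-.377,.03
```

```text
time: 5.03
position: [0.5789, -0.2196, 0.1152]
tool_rot: [-0.69, -3.055, -0.004]
ft_force: [0.7, -0.1, -3.5]
grip_width: 0.362
time: 5.52
position: [0.5308, -0.3478, 0.1092]
tool_rot: [-0.701, -3.043, -0.002]
ft_force: [-0.3, 0.8, -3.5]
grip_width: 0.355
t 5.53 pos [ 0.5308 -0.3478  0.1092] jaw deg 64.1 tilt 1.08 grip 0.355 F [-0.3  0.8 -3.5]
.530,-.377,.07 tool mm [-12.8 -26.5  39. ] rows@60: 0.8
.53,-.377,.03 tool mm [-0.7  0.1 40. ] rows@60: 0.7
```

```bash
python3 -m inch '[[-1,-9,-18,0,0],[-1,-4,-8,0,0],[-1,0,0,10,0],[-1,0,0,10,0],[-1,0,0,0,0]]'; python3 go.py .530,-.377,.07 .53,-.377,.03
python3 - <<'E'
from h import *
from bench import ctrl
d=ctrl.get_image("scene");u=proj(d,np.array([.527,-.376,.04])).astype(int);print(u)
c=d["color"][max(0,u[1]-80):u[1]+50,max(0,u[0]-80):u[0]+80,::-1];cv2.imwrite("pics/b2.png",cv2.resize(c,None,fx=4,fy=4,interpolation=cv2.INTER_CUBIC))
E
```

```text
time: 6.15
position: [0.5321, -0.3735, 0.0845]
tool_rot: [-0.692, -3.042, -0.008]
ft_force: [-0.4, -0.7, -4.1]
grip_width: 0.361
t 6.15 pos [ 0.5321 -0.3735  0.0845] jaw deg 64.4 tilt 1.31 grip 0.361 F [-0.4 -0.7 -4.1]
.530,-.377,.07 tool mm [ 0.  -4.1 14.5] rows@60: 0.3
.53,-.377,.03 tool mm [-0.9 -0.  40. ] rows@60: 0.7
[137 163]
```

View pics/b2.png

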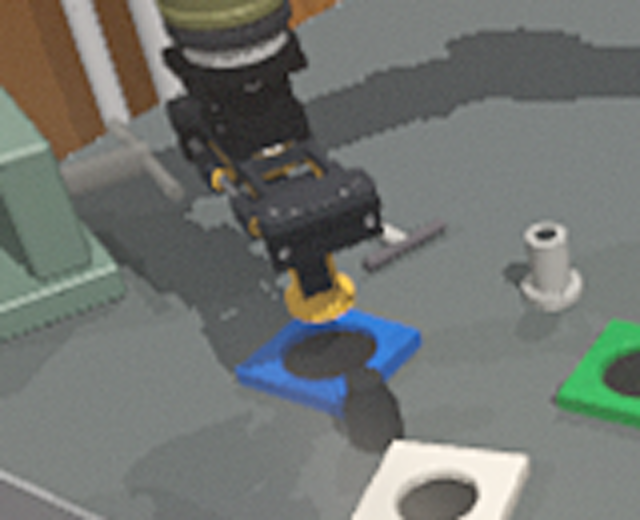

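The bush hangs at (320,300), over the blue pocket at (330,353), and is clear of the knob at (372,410). I'll lower it.

```bash
python3 -m inch '[[-1,0,-3,18,0],[-1,0,-1,15,0],[-1,0,0,8,0],[-1,0,0,0,0]]'; python3 go.py .53,-.377,.03
```

```text
time: 6.7
position: [0.5298, -0.3761, 0.0407]
tool_rot: [-0.69, -3.042, -0.009]
ft_force: [-0.5, -0.2, -3.1]
grip_width: 0.359
t 6.7 pos [ 0.5298 -0.3761  0.0407] jaw deg 64.4 tilt 1.3 grip 0.359 F [-0.5 -0.2 -3.1]
.53,-.377,.03 tool mm [-0.8 -0.7 10.7] rows@60: 0.2
```

```bash
python3 -m inch '[[-1,0,0,5,0],[-1,0,0,4,0],[-1,0,0,2,0],[-1,0,0,0,0]]'; python3 go.py .53,-.377,.03
```

```text
time: 7.2
position: [0.5304, -0.3766, 0.0303]
tool_rot: [-0.691, -3.044, -0.008]
ft_force: [0.7, 0.0, -3.2]
grip_width: 0.359
t 7.2 pos [ 0.5304 -0.3766  0.0303] jaw deg 64.4 tilt 1.17 grip 0.359 F [ 0.7  0.  -3.2]
.53,-.377,.03 tool mm [ 0.2 -0.5  0.3] rows@60: 0.0
```

Still carrying the load, so I'll go down a little further until contact.

```bash
python3 -m inch '[[-1,0,0,1.5,0],[-1,0,0,0,0]]';python3 -m inch '[[-1,0,0,1.5,0],[-1,0,0,0,0]]'
```

```text
time: 7.45
position: [0.5306, -0.3768, 0.0304]
tool_rot: [-0.691, -3.045, -0.008]
ft_force: [0.1, 0.4, -3.6]
grip_width: 0.357
time: 7.7
position: [0.5307, -0.3769, 0.0302]
tool_rot: [-0.691, -3.046, -0.009]
ft_force: [-0.8, 0.7, -3.0]
grip_width: 0.36
```

```bash
python3 -m inch '[[-1,0,0,3,0],[-1,0,0,0,0]]';python3 -m inch '[[-1,0,0,3,0],[-1,0,0,3,0]]'
```

```text
time: 7.95
position: [0.5308, -0.377, 0.0304]
tool_rot: [-0.691, -3.046, -0.01]
ft_force: [0.0, 0.7, -3.2]
grip_width: 0.357
time: 8.2
position: [0.5306, -0.377, 0.0298]
tool_rot: [-0.691, -3.046, -0.014]
ft_force: [-7.0, 6.1, 20.6]
grip_width: 0.359
```

Contact is felt, so the bush is seated. Releasing.

```bash
python3 -m inch '[[-1,0,0,0,0],[0.2,0,0,0,0],[0.2,0,0,0,0],[0.2,0,0,0,0]]';python3 -m inch '[[0.2,0,0,0,0],[0.2,0,0,-20,0],[0.2,0,0,-40,0],[0.2,0,0,-45,0],[0.2,0,0,0,0]]'
cat > chk.py <<'E'
import sys
from h import *
from bench import ctrl
# args: x y ztop_expected name
x,y,h=map(float,sys.argv[1:4])
for c in("scene","top"):
    d=ctrl.get_image(c);P,_=world(d);m=(d["range_z"]>0)&(np.hypot(*(P[...,:2]-(x,y)).transpose(2,0,1))<.035)&(P[...,2]>h-.006)&(P[...,2]<h+.008)
    if m.sum()<8: print(c,"few",m.sum());continue
    ct=max(cv2.findContours(m.astype(np.uint8),0,2)[0],key=cv2.contourArea)
    (a,b),r=cv2.minEnclosingCircle(cast(d,ct[:,0],h).astype(np.float32));X=P[m]
    print(c,m.sum(),"z95",np.percentile(X[:,2],95).round(3),"med",np.median(X[:,:2],0).round(3),"circ",round(a,3),round(b,3),"d",round(2*r,3))
    if len(sys.argv)>4 and c=="scene":
        u=proj(d,np.array([x,y,.04])).astype(int);k=d["color"][max(0,u[1]-70):u[1]+50,max(0,u[0]-80):u[0]+80,::-1];cv2.imwrite(f"pics/{sys.argv[4]}.png",cv2.resize(k,None,fx=4,fy=4,interpolation=cv2.INTER_CUBIC))
E
python3 chk.py .527 -.376 .062 b3; python3 go.py .614,.188,.14
```

```text
time: 8.7
position: [0.5316, -0.3778, 0.0296]
tool_rot: [-0.692, -3.048, -0.012]
ft_force: [-0.6, -0.2, 0.4]
grip_width: 0.575
time: 9.32
position: [0.5337, -0.3799, 0.1416]
tool_rot: [-0.693, -3.05, -0.009]
ft_force: [-0.4, 0.7, -0.2]
grip_width: 0.598
scene 68 z95 0.062 med [ 0.53  -0.373] circ 0.532 -0.371 d 0.037
top 103 z95 0.066 med [ 0.527 -0.376] circ 0.526 -0.375 d 0.033
t 9.43 pos [ 0.5318 -0.3781  0.1373] jaw deg 64.4 tilt 1.23 grip 0.603 F [-0.1 -0.7 -1.1]
.614,.188,.14 tool mm [170.5 546.1   2.9] rows@60: 9.5
```

View pics/b3.png

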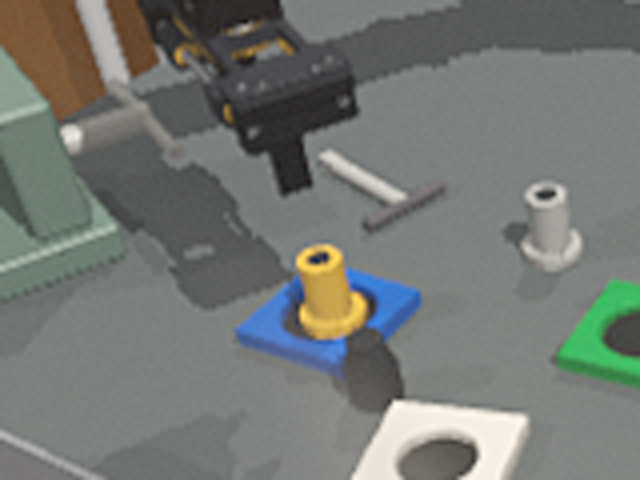

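The bush stands upright at (325,290) in the blue pocket: top at z 62 mm, about 1–2 mm off centre. Next is the pin.

```bash
python3 -m inch '[[0.4,12,38,0,0],[0.4,17,55,0,0],[0.4,17,55,0,0],[0.4,17,55,0,0],[0.4,17,55,0,0]]';python3 -m inch '[[0.4,17,55,0,0],[0.4,17,55,0,0],[0.4,17,55,0,0],[0.4,17,55,0,0],[0.4,17,55,0,0]]'; python3 go.py .612,.191,.12
```

```text
time: 10.05
position: [0.5672, -0.1093, 0.1345]
tool_rot: [-0.708, -3.031, -0.007]
ft_force: [0.7, 0.4, -0.4]
grip_width: 0.7
time: 10.68
position: [0.6089, 0.184, 0.131]
tool_rot: [-0.707, -3.023, -0.001]
ft_force: [0.5, 0.2, -0.5]
grip_width: 0.698
t 10.68 pos [0.6089 0.184  0.131 ] jaw deg 63.7 tilt 2.15 grip 0.698 F [ 0.5  0.2 -0.5]
.612,.191,.12 tool mm [-0.1  7.8 11. ] rows@60: 0.2
```

```bash
python3 -m inch '[[0.4,0,0,0,0],[0.4,0,0,10,0],[0.4,0,0,0,0]]'; python3 go.py .612,.191,.09 .612,.191,.027
```

```text
time: 11.05
position: [0.6051, 0.1897, 0.1165]
tool_rot: [-0.692, -3.019, 0.001]
ft_force: [-0.1, -0.7, -0.1]
grip_width: 0.702
t 11.05 pos [0.6051 0.1897 0.1165] jaw deg 64.2 tilt 2.53 grip 0.702 F [-0.1 -0.7 -0.1]
.612,.191,.09 tool mm [-6.8  4.4 26.1] rows@60: 0.5
.612,.191,.027 tool mm [-2.7  0.7 62.9] rows@60: 1.0
```

```bash
python3 -m inch '[[0.4,-6,4,15,0],[0.4,-2,1,15,0],[0.4,0,0,20,0],[0.4,0,0,0,0]]'; python3 go.py  .612,.191,.027
```

```text
time: 11.55
position: [0.6128, 0.1862, 0.0615]
tool_rot: [-0.701, -3.016, 0.005]
ft_force: [-0.3, -0.2, 0.8]
grip_width: 0.696
t 11.55 pos [0.6128 0.1862 0.0615] jaw deg 63.8 tilt 2.61 grip 0.696 F [-0.3 -0.2  0.8]
.612,.191,.027 tool mm [ 1.3  4.4 34.6] rows@60: 0.6
```

```bash
python3 -m inch '[[0.4,1,4,18,0],[0.4,0,0,16,0],[0.4,0,0,0,0]]'; python3 go.py  .612,.191,.027; python3 -m inch '[[-1,0,0,0,0],[-1,0,0,0,0],[-1,0,0,0,0],[-1,0,0,0,0],[-1,0,0,0,0]]' 35;python3 -m inch '[[-1,0,0,0,0],[-1,0,0,0,0]]'
```

```text
time: 11.92
position: [0.6126, 0.1904, 0.0255]
tool_rot: [-0.703, -3.016, 0.005]
ft_force: [-1.0, -0.0, 0.6]
grip_width: 0.702
t 11.93 pos [0.6126 0.1904 0.0255] jaw deg 63.8 tilt 2.57 grip 0.702 F [-1.  -0.   0.6]
.612,.191,.027 tool mm [ 0.9  0.2 -1.4] rows@60: 0.0
time: 12.55
position: [0.6139, 0.191, 0.0272]
tool_rot: [-0.703, -3.019, 0.002]
ft_force: [0.6, -1.1, -1.9]
grip_width: 0.359
time: 12.8
position: [0.6138, 0.1909, 0.0271]
tool_rot: [-0.703, -3.019, 0.002]
ft_force: [0.4, -0.0, -0.3]
grip_width: 0.356
```

```bash
python3 -m inch '[[-1,0,0,-20,0],[-1,0,0,-45,0],[-1,0,0,-30,0],[-1,0,0,0,0]]'; python3 go.py .618,-.207,.12
```

```text
time: 13.3
position: [0.6158, 0.189, 0.1241]
tool_rot: [-0.703, -3.014, 0.008]
ft_force: [-0.0, -0.2, -5.3]
grip_width: 0.362
t 13.3 pos [0.6158 0.189  0.1241] jaw deg 63.8 tilt 2.69 grip 0.362 F [-0.  -0.2 -5.3]
.618,-.207,.12 tool mm [-177.2 -354.2    1.8] rows@60: 6.6
```

```bash
python3 -m inch '[[-1,-15,-30,0,0],[-1,-22,-45,0,0],[-1,-22,-45,0,0],[-1,-22,-45,0,0],[-1,-22,-45,0,0]]';python3 -m inch '[[-1,-22,-45,0,0],[-1,-22,-45,0,0],[-1,-22,-45,0,0],[-1,-10,-20,0,0],[-1,0,0,0,0]]'; python3 go.py .618,-.207,.08
```

```text
time: 13.92
position: [0.6111, -0.0429, 0.1148]
tool_rot: [-0.68, -3.008, 0.008]
ft_force: [1.6, 0.3, -4.1]
grip_width: 0.361
time: 14.55
position: [0.6049, -0.2266, 0.1048]
tool_rot: [-0.691, -2.992, 0.014]
ft_force: [-1.2, 0.9, -6.5]
grip_width: 0.361
t 14.55 pos [ 0.6049 -0.2266  0.1048] jaw deg 64.0 tilt 4.06 grip 0.361 F [-1.2  0.9 -6.5]
.618,-.207,.08 tool mm [-4.8 24.  23.9] rows@60: 0.6
```

```bash
python3 -m inch '[[-1,-2,9,5,0],[-1,-2,9,8,0],[-1,-1,5,8,0],[-1,0,0,0,0]]'; python3 go.py .618,-.207,.06 .618,-.207,.033;  python3 chk.py .615 -.205 .12 p1
```

```text
time: 15.05
position: [0.6191, -0.1981, 0.0786]
tool_rot: [-0.677, -2.991, 0.007]
ft_force: [0.1, 0.0, -5.1]
grip_width: 0.359
t 15.05 pos [ 0.6191 -0.1981  0.0786] jaw deg 64.5 tilt 4.3 grip 0.359 F [ 0.1  0.  -5.1]
.618,-.207,.06 tool mm [-4.1 -8.1 18.5] rows@60: 0.3
.618,-.207,.033 tool mm [-1.9  0.6 26.9] rows@60: 0.4
scene few 0
top few 0
```

```bash
python3 -m inch '[[-1,-2,-5,10,0],[-1,-2,-3,10,0],[-1,0,0,8,0],[-1,0,0,0,0]]'; python3 go.py .618,-.207,.033; python3 - <<'E'
from h import *
from bench import ctrl
d=ctrl.get_image("scene");u=proj(d,np.array([.615,-.205,.04])).astype(int)
c=d["color"][max(0,u[1]-80):u[1]+50,max(0,u[0]-80):u[0]+80,::-1];cv2.imwrite("pics/p1.png",cv2.resize(c,None,fx=4,fy=4,interpolation=cv2.INTER_CUBIC))
E
```

```text
time: 15.65
position: [0.6167, -0.2108, 0.0501]
tool_rot: [-0.684, -2.992, 0.009]
ft_force: [-0.9, 0.3, -5.3]
grip_width: 0.362
t 15.65 pos [ 0.6167 -0.2108  0.0501] jaw deg 64.3 tilt 4.18 grip 0.362 F [-0.9  0.3 -5.3]
.618,-.207,.033 tool mm [-0.7  4.3 17. ] rows@60: 0.3
```

View pics/p1.png

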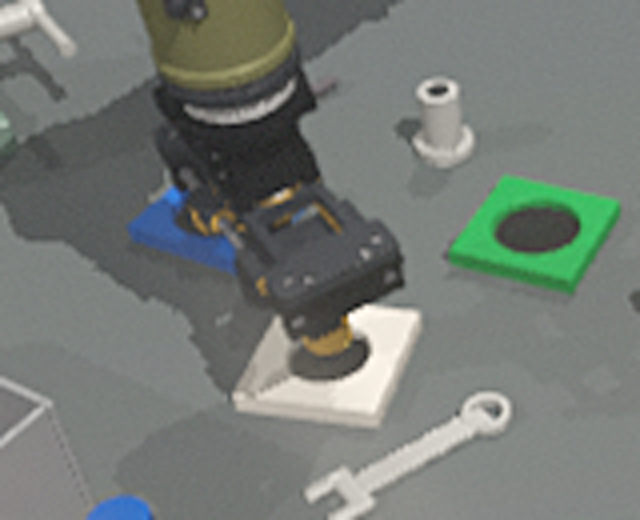

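The pin foot (325,345) is over the white pocket (330,355). Lowering.

```bash
python3 -m inch '[[-1,0,3,8,0],[-1,0,1,6,0],[-1,0,0,0,0]]'; python3 go.py .618,-.207,.033; python3 -m inch '[[-1,0,0,3,0],[-1,0,0,3,0],[-1,0,0,3,0]]'
```

```text
time: 16.08
position: [0.6185, -0.2066, 0.0361]
tool_rot: [-0.683, -2.994, 0.009]
ft_force: [0.2, -0.0, -5.4]
grip_width: 0.353
t 16.07 pos [ 0.6185 -0.2066  0.0361] jaw deg 64.3 tilt 4.07 grip 0.353 F [ 0.2 -0.  -5.4]
.618,-.207,.033 tool mm [ 0.  -0.5  3.1] rows@60: 0.1
time: 16.45
position: [0.6188, -0.2067, 0.0331]
tool_rot: [-0.683, -2.995, 0.007]
ft_force: [-5.1, 2.2, 10.4]
grip_width: 0.357
```

Contact. Releasing; the pin is given time to settle.

```bash
python3 -m inch '[[-1,0,0,2,0],[-1,0,0,0,0],[0.0,0,0,0,0],[0.0,0,0,0,0],[0.1,0,0,0,0]]';python3 -m inch '[[0.2,0,0,0,0],[0.2,0,0,0,0],[0.2,0,0,-20,0],[0.2,0,0,-40,0],[0.2,0,0,-45,0]]';python3 -m inch '[[0.2,0,0,-20,0],[0.2,0,0,0,0]]'
python3 chk.py .615 -.205 .076 p2; python3 go.py .473,-.010,.14
```

```text
time: 17.08
position: [0.6208, -0.2077, 0.0346]
tool_rot: [-0.685, -3.0, 0.007]
ft_force: [0.7, 0.2, 0.4]
grip_width: 0.522
time: 17.7
position: [0.6258, -0.2082, 0.1409]
tool_rot: [-0.684, -2.995, 0.007]
ft_force: [0.9, -0.2, 0.3]
grip_width: 0.603
time: 17.95
position: [0.6304, -0.2097, 0.1692]
tool_rot: [-0.687, -3.006, 0.008]
ft_force: [-0.2, 0.1, 0.4]
grip_width: 0.602
scene 92 z95 0.076 med [ 0.616 -0.201] circ 0.617 -0.201 d 0.035
top few 4
t 18.05 pos [ 0.6291 -0.2093  0.1666] jaw deg 64.3 tilt 3.59 grip 0.601 F [ 0.1 -0.4 -0.3]
.473,-.010,.14 tool mm [225.3 112.4  38. ] rows@60: 4.2
```

View pics/p2.png

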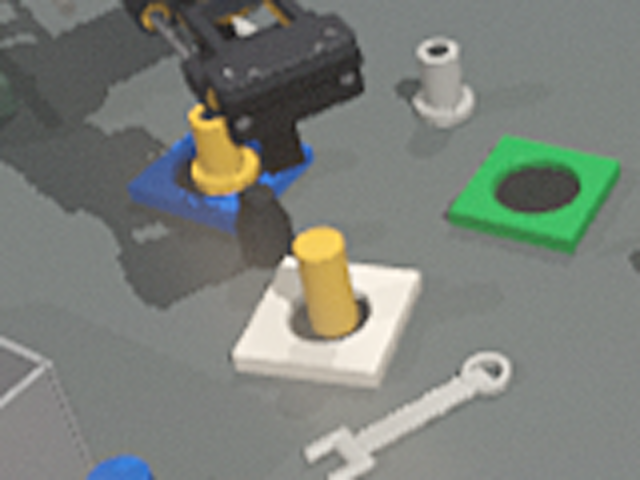

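The pin stands upright in white at (330,285), top at z 76 mm. Next is the spindle, moving more slowly to limit tilt drift.

```bash
python3 -m inch '[[0.3,16,8,3,0],[0.3,26,13,4,0],[0.3,26,13,4,0],[0.3,26,13,4,0],[0.3,26,13,4,0]]';python3 -m inch '[[0.3,26,13,4,0],[0.3,26,13,4,0],[0.3,26,13,4,0],[0.3,16,8,2,0],[0.3,8,4,0,0]]'; python3 -m inch '[[0.3,0,0,0,0]]'; python3 go.py .473,-.010,.11
```

```text
time: 18.68
position: [0.5393, -0.1014, 0.1458]
tool_rot: [-0.689, -2.988, 0.013]
ft_force: [0.5, 0.5, -0.3]
grip_width: 0.647
time: 19.3
position: [0.4608, -0.0064, 0.1317]
tool_rot: [-0.683, -2.978, 0.017]
ft_force: [-0.4, 0.3, 0.4]
grip_width: 0.649
time: 19.42
position: [0.4608, -0.0064, 0.1316]
tool_rot: [-0.682, -2.978, 0.018]
ft_force: [1.1, -0.8, -0.4]
grip_width: 0.648
t 19.43 pos [ 0.4608 -0.0064  0.1316] jaw deg 64.3 tilt 4.99 grip 0.648 F [ 1.1 -0.8 -0.4]
.473,-.010,.11 tool mm [-14.3   2.7  20.4] rows@60: 0.4
```

```bash
python3 - <<'E'
from h import *
L=dict(start=[-0.73,-3.055,.003],t35=[.713,3.059,-.001],t44=[-.712,-3.058,.001],blue=[-.701,-3.043,-.002],bluedown=[-.691,-3.046,-.01],p1005=[-.708,-3.031,-.007],p1068=[-.707,-3.023,-.001],p1105=[-.692,-3.019,.001],pingrip=[-.703,-3.019,.002],pinlift=[-.703,-3.014,.008],w1392=[-.68,-3.008,.008],w1455=[-.691,-2.992,.014],w1605=[-.677,-2.991,.007],w1645=[-.683,-2.995,.007],w1795=[-.687,-3.006,.008],s1868=[-.689,-2.988,.013],s1930=[-.683,-2.978,.017])
for k,v in L.items(): print(k,np.degrees(Ro.from_rotvec(v).as_matrix()[:2,2]).round(2))
E
python3 -c "
from bench import ctrl;s=ctrl.get_state();print(s['joint_positions'],s['joint_torque'])"
```

```text
start [-0.06 -0.1 ]
t35 [ 0.03 -0.04]
t44 [-0.11 -0.01]
blue [-1.04  0.31]
bluedown [-0.93  0.59]
p1005 [-1.56  0.63]
p1068 [-2.06  0.52]
p1105 [-2.48  0.53]
pingrip [-2.35  0.47]
pinlift [-2.67  0.32]
w1392 [-3.29  0.44]
w1455 [-4.07  0.4 ]
w1605 [-4.24  0.69]
w1645 [-3.95  0.63]
w1795 [-3.31  0.45]
s1868 [-4.3   0.49]
s1930 [-4.95  0.48]
[-0.31114414  0.05222699  0.28531276  1.95934525 -0.0265898   1.21878093
  1.1051938 ] [ -0.43672666 -30.0758779    0.04371703 -27.98393726  -0.12462594
   0.60875997  -0.06076956]
```

Tool tilt creeps by about 0.1° per moving row, leaning toward the base. I'll test whether up and down strokes undo it, and turn the jaws toward 90°, where that lean doesn't affect the grip.

```bash
sed -i 's/"grip",/"lean",np.degrees(R[:2,2]).round(2),"grip",/' go.py; python3 -m inch '[[0.3,0,0,-60,0],[0.3,0,0,-60,0],[0.3,0,0,-60,0],[0.3,0,0,0,0]]'; python3 go.py; python3 -m inch '[[0.3,0,0,60,-0.15],[0.3,0,0,60,-0.15],[0.3,0,0,40,-0.15],[0.3,0,0,0,0]]'; python3 go.py .473,-.010,.11
```

```text
time: 19.92
position: [0.4785, -0.0121, 0.3159]
tool_rot: [-0.692, -2.976, 0.021]
ft_force: [-0.3, 0.8, -0.1]
grip_width: 0.653
t 19.93 pos [ 0.4785 -0.0121  0.3159] jaw deg 63.9 tilt 4.98 lean [-4.96  0.34] grip 0.653 F [-0.3  0.8 -0.1]
time: 20.42
position: [0.4667, -0.0151, 0.1522]
tool_rot: [-0.0, -3.058, -0.007]
ft_force: [0.2, 0.2, 1.0]
grip_width: 0.652
t 20.43 pos [ 0.4667 -0.0151  0.1522] jaw deg 90.0 tilt 4.78 lean [-4.77  0.27] grip 0.652 F [0.2 0.2 1. ]
.473,-.010,.11 tool mm [-9.8  4.9 41.5] rows@60: 0.7
```

```bash
python3 -m inch '[[0.3,-6,3,20,0],[0.3,-3,2,20,0],[0.3,0,0,0,0]]'; python3 go.py .473,-.010,.07 .473,-.010,.021;python3 - <<'E'
from h import *
from bench import ctrl
d=ctrl.get_image("scene");u=proj(d,np.array([.471,-.008,.04])).astype(int)
c=d["color"][max(0,u[1]-70):u[1]+50,max(0,u[0]-80):u[0]+80,::-1];cv2.imwrite("pics/s1.png",cv2.resize(c,None,fx=4,fy=4,interpolation=cv2.INTER_CUBIC))
E
```

```text
time: 20.8
position: [0.4766, -0.0115, 0.1151]
tool_rot: [-0.018, -3.064, -0.006]
ft_force: [-0.2, -0.0, -0.6]
grip_width: 0.648
t 20.8 pos [ 0.4766 -0.0115  0.1151] jaw deg 89.3 tilt 4.43 lean [-4.41  0.26] grip 0.648 F [-0.2 -0.  -0.6]
.473,-.010,.07 tool mm [ 0.1  1.3 45.3] rows@60: 0.8
.473,-.010,.021 tool mm [-3.8 -0.2 48.9] rows@60: 0.8
```

View pics/s1.png

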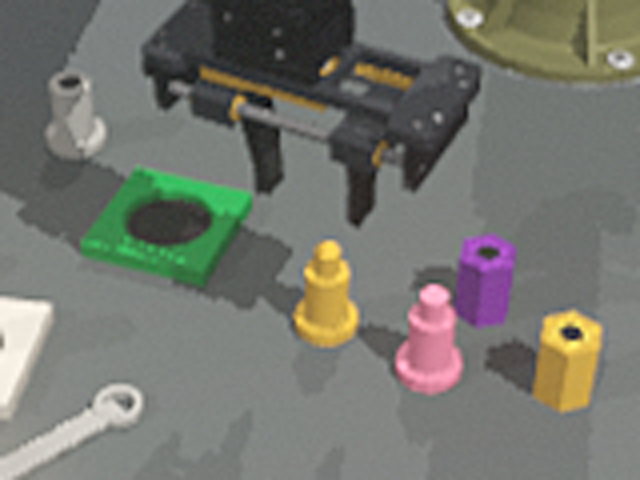

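```bash
python3 - <<'E'
from h import *
d=dict(np.load("scene0.npz"));u0=proj(d,np.array([.471,-.008,.04])).astype(int)-[80,70]
f=lambda *X:((proj(d,np.array(X))-u0)*4).round()
print(f(.4766,-.0115,.115),f(.4766,-.0115+.028,.115),f(.4766,-.0115-.028,.115),f(.471,-.008,.068),f(.471,-.008,0))
E
```

```text
[314. 197.] [353. 211.] [276. 184.] [322. 250.] [321. 324.]
```

Projected pads land at (353,211) and (276,184), close to the seen tips at (360,220) and (265,190). The spindle appears a few mm further toward +y, so I'll aim for y = -0.007.

```bash
python3 -m inch '[[0.3,0,4,22,0],[0.3,0,1,23,0],[0.3,-2,0,20,0],[0.3,0,0,0,0]]'; python3 go.py .473,-.007,.021
```

```text
time: 21.35
position: [0.4818, -0.007, 0.0578]
tool_rot: [-0.028, -3.08, -0.008]
ft_force: [0.9, 0.1, 0.2]
grip_width: 0.649
t 21.35 pos [ 0.4818 -0.007   0.0578] jaw deg 89.0 tilt 3.55 lean [-3.53  0.34] grip 0.649 F [0.9 0.1 0.2]
.473,-.007,.021 tool mm [ 6.5 -0.4 37.3] rows@60: 0.6
```

```bash
python3 -m inch '[[0.3,4,0,18,0],[0.3,4,0,15,0],[0.3,0,0,0,0]]'; python3 go.py .473,-.007,.021
```

```text
time: 21.72
position: [0.4759, -0.0068, 0.0294]
tool_rot: [-0.031, -3.088, -0.01]
ft_force: [0.4, 1.0, -0.7]
grip_width: 0.652
t 21.73 pos [ 0.4759 -0.0068  0.0294] jaw deg 88.8 tilt 3.09 lean [-3.07  0.38] grip 0.652 F [ 0.4  1.  -0.7]
.473,-.007,.021 tool mm [ 2.4 -0.3  8.6] rows@60: 0.1
```

```bash
python3 -m inch '[[0.3,4,0,10,0],[0.3,0,0,0,0],[-1,0,0,0,0],[-1,0,0,0,0],[-1,0,0,0,0]]' 35; python3 -m inch '[[-1,0,0,0,0],[-1,0,0,0,0],[-1,0,0,0,0]]'; python3 go.py; python3 -m inch '[[-1,0,0,-20,0],[-1,0,0,-45,0],[-1,0,0,-45,0],[-1,0,0,0,0]]'; python3 go.py .522,.382,.12
```

```text
time: 22.35
position: [0.4732, -0.0066, 0.0211]
tool_rot: [-0.032, -3.092, -0.01]
ft_force: [0.2, 0.6, -0.3]
grip_width: 0.396
time: 22.72
position: [0.4732, -0.0068, 0.0212]
tool_rot: [-0.032, -3.092, -0.01]
ft_force: [0.3, -0.3, -0.0]
grip_width: 0.336
t 22.73 pos [ 0.4732 -0.0068  0.0212] jaw deg 88.8 tilt 2.88 lean [-2.85  0.4 ] grip 0.336 F [ 0.3 -0.3 -0. ]
time: 23.22
position: [0.4755, -0.0075, 0.1302]
tool_rot: [-0.032, -3.084, -0.008]
ft_force: [-0.0, 0.1, -5.0]
grip_width: 0.336
t 23.23 pos [ 0.4755 -0.0075  0.1302] jaw deg 88.8 tilt 3.33 lean [-3.31  0.35] grip 0.336 F [-0.   0.1 -5. ]
.522,.382,.12 tool mm [-39.  390.3   9.8] rows@60: 6.5
```

```bash
python3 -m inch '[[-1,-4,35,0,0],[-1,-6,55,0,0],[-1,-6,55,0,0],[-1,-6,55,0,0],[-1,-6,55,0,0]]';python3 -m inch '[[-1,-6,55,0,0],[-1,-6,45,0,0],[-1,-3,25,0,0],[-1,0,0,0,0]]'; python3 go.py .520,.380,.08 .52,.38,.027
```

```text
time: 23.85
position: [0.5048, 0.2452, 0.118]
tool_rot: [-0.051, -3.069, 0.003]
ft_force: [0.7, 0.1, -2.9]
grip_width: 0.334
time: 24.35
position: [0.5158, 0.3768, 0.103]
tool_rot: [-0.038, -3.053, 0.014]
ft_force: [-0.6, 0.3, -4.6]
grip_width: 0.335
t 24.35 pos [0.5158 0.3768 0.103 ] jaw deg 88.6 tilt 5.07 lean [-5.04 -0.47] grip 0.335 F [-0.6  0.3 -4.6]
.520,.380,.08 tool mm [-6.1  3.5 22.5] rows@60: 0.4
.52,.38,.027 tool mm [-4.6  0.5 52.8] rows@60: 0.9
```

```bash
python3 -m inch '[[-1,-4,3,15,0],[-1,-3,1,15,0],[-1,-2,0,12,0],[-1,0,0,0,0]]'; python3 go.py .52,.38,.027; python3 - <<'E'
from h import *
from bench import ctrl
d=ctrl.get_image("scene");u=proj(d,np.array([.518,.38,.03])).astype(int)
c=d["color"][max(0,u[1]-70):u[1]+50,max(0,u[0]-80):u[0]+80,::-1];cv2.imwrite("pics/s2.png",cv2.resize(c,None,fx=4,fy=4,interpolation=cv2.INTER_CUBIC))
E
```

```text
time: 24.85
position: [0.5199, 0.3742, 0.0522]
tool_rot: [-0.045, -3.047, 0.025]
ft_force: [-0.9, -0.1, -4.3]
grip_width: 0.336
t 24.85 pos [0.5199 0.3742 0.0522] jaw deg 88.3 tilt 5.47 lean [-5.39 -0.87] grip 0.336 F [-0.9 -0.1 -4.3]
.52,.38,.027 tool mm [-2.2  6.3 24.9] rows@60: 0.4
```

View pics/s2.png

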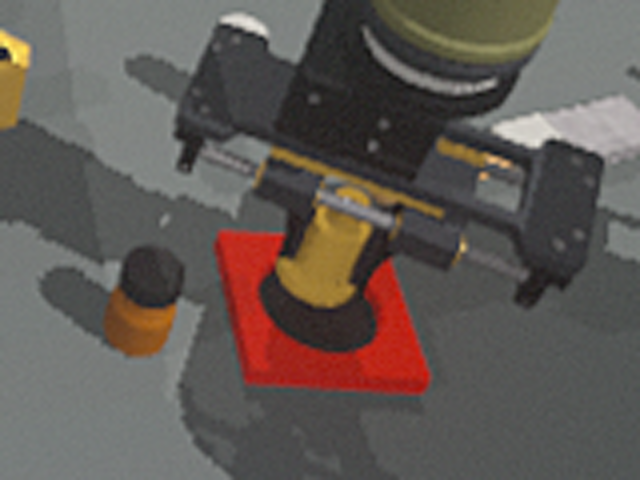

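The spindle foot (318,285) is over the red pocket (318,310), with about 25 mm still to go. Lowering.

```bash
python3 -m inch '[[-1,-1,4,10,0],[-1,-1,2,8,0],[-1,0,0,4,0],[-1,0,0,0,0]]'; python3 go.py .52,.38,.027; python3 -m inch '[[-1,0,0,3,0],[-1,0,0,3,0]]'
```

```text
time: 25.4
position: [0.5215, 0.3812, 0.0309]
tool_rot: [-0.045, -3.051, 0.021]
ft_force: [-0.0, 0.6, -4.6]
grip_width: 0.337
t 25.4 pos [0.5215 0.3812 0.0309] jaw deg 88.3 tilt 5.25 lean [-5.2  -0.72] grip 0.337 F [-0.   0.6 -4.6]
.52,.38,.027 tool mm [ 1.1 -1.2  4. ] rows@60: 0.1
time: 25.65
position: [0.5213, 0.3814, 0.0275]
tool_rot: [-0.045, -3.051, 0.02]
ft_force: [-5.0, -4.8, 15.3]
grip_width: 0.336
```

```bash
python3 -m inch '[[-1,0,0,2,0],[-1,0,0,0,0],[0.0,0,0,0,0],[0.0,0,0,0,0],[0.1,0,0,0,0]]';python3 -m inch '[[0.2,0,0,0,0],[0.2,0,0,0,0],[0.2,0,0,-20,0],[0.2,0,0,-40,0],[0.2,0,0,-45,0]]';python3 -m inch '[[0.2,0,0,-20,0],[0.2,0,0,0,0]]'
python3 chk.py .518 .38 .074 s3; python3 go.py .456,.158,.14
```

```text
time: 26.28
position: [0.5229, 0.3825, 0.0295]
tool_rot: [-0.046, -3.055, 0.015]
ft_force: [0.2, 0.3, -0.5]
grip_width: 0.521
time: 26.9
position: [0.5303, 0.3823, 0.1354]
tool_rot: [-0.045, -3.049, 0.021]
ft_force: [1.1, 0.1, 0.4]
grip_width: 0.603
time: 27.15
position: [0.5354, 0.3843, 0.1638]
tool_rot: [-0.046, -3.059, 0.011]
ft_force: [0.6, 0.3, -0.4]
grip_width: 0.602
scene 55 z95 0.075 med [0.52  0.381] circ 0.521 0.381 d 0.022
top 35 z95 0.077 med [0.517 0.378] circ 0.517 0.377 d 0.019
t 27.25 pos [0.5341 0.3836 0.1611] jaw deg 88.3 tilt 4.95 lean [-4.92 -0.47] grip 0.598 F [-0.7 -0.1 -0.3]
.456,.158,.14 tool mm [  69.2 -227.6   29.6] rows@60: 4.0
```

View pics/s3.png

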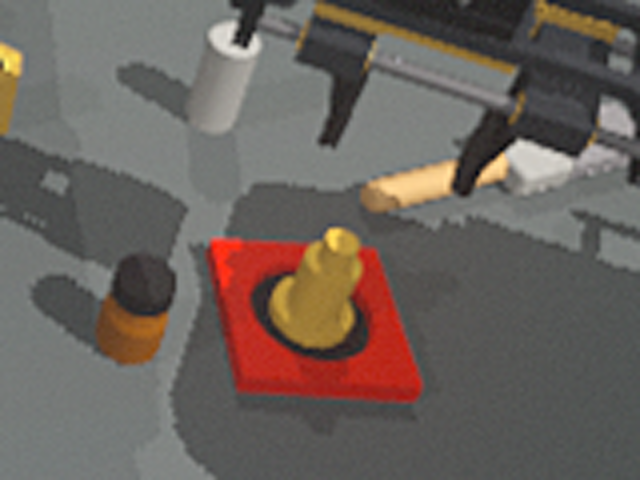

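The spindle stands upright in red at (320,290), top about 75 mm, within ~1 mm. Next is the hex, with the jaws turned to its 107° flats.

```bash
python3 -m inch '[[0.3,12,-40,5,-0.08],[0.3,18,-58,7,-0.12],[0.3,22,-55,7,-0.12],[0.3,28,-50,7,0],[0.3,5,-20,0,0]]';python3 -m inch '[[0.3,0,0,0,0]]'; python3 go.py .455,.158,.09 .455,.158,.022
```

```text
time: 27.88
position: [0.4741, 0.1441, 0.1331]
tool_rot: [0.464, -3.007, -0.003]
ft_force: [0.1, 0.4, 0.0]
grip_width: 0.648
time: 28.0
position: [0.4733, 0.1421, 0.1321]
tool_rot: [0.458, -3.006, -0.002]
ft_force: [0.2, 0.9, -0.2]
grip_width: 0.651
t 28.0 pos [0.4733 0.1421 0.1321] jaw deg 107.3 tilt 5.76 lean [-5.7 -0.8] grip 0.651 F [ 0.2  0.9 -0.2]
.455,.158,.09 tool mm [ 8.4 20.  43.5] rows@60: 0.8
.455,.158,.022 tool mm [-6.7 -1.1 67.7] rows@60: 1.1
```

```bash
python3 -m inch '[[0.3,6,15,15,0],[0.3,3,5,15,0],[0.3,0,0,10,0],[0.3,0,0,0,0]]'; python3 go.py .455,.158,.06 .455,.158,.022;python3 - <<'E'
from h import *
from bench import ctrl
d=ctrl.get_image("scene");u=proj(d,np.array([.453,.159,.04])).astype(int);s=ctrl.get_state()
print((np.array([proj(d,np.array(X)) for X in (s["position"],[.453,.159,.052])])-u+[80,70])*4)
c=d["color"][max(0,u[1]-70):u[1]+50,max(0,u[0]-80):u[0]+80,::-1];cv2.imwrite("pics/h1.png",cv2.resize(c,None,fx=4,fy=4,interpolation=cv2.INTER_CUBIC))
E
```

```text
time: 28.5
position: [0.4508, 0.1638, 0.0885]
tool_rot: [0.469, -3.0, -0.002]
ft_force: [-0.5, 0.5, -0.1]
grip_width: 0.652
t 28.5 pos [0.4508 0.1638 0.0885] jaw deg 107.7 tilt 6.02 lean [-5.95 -0.84] grip 0.652 F [-0.5  0.5 -0.1]
.455,.158,.06 tool mm [-5.1 -7.3 28. ] rows@60: 0.5
.455,.158,.022 tool mm [-3.9 -0.7 37.8] rows@60: 0.6
[[339.82375378 227.81783736]
 [323.65878348 270.05346734]]
```

View pics/h1.png

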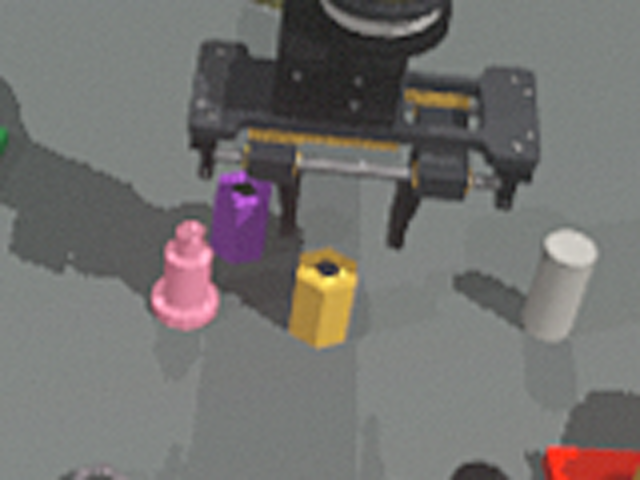

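The hex top (328,268) is where predicted (324,270), and the fingertips at (288,232) and (397,245) straddle it. Centring, then descending.

```bash
python3 -m inch '[[0.3,-5,-6,12,0],[0.3,-2,0,12,0],[0.3,0,0,0,0]]'; python3 go.py .455,.159,.022
```

```text
time: 28.92
position: [0.4588, 0.1594, 0.063]
tool_rot: [0.468, -3.003, -0.003]
ft_force: [-0.6, 0.0, -0.1]
grip_width: 0.651
t 28.93 pos [0.4588 0.1594 0.063 ] jaw deg 107.7 tilt 5.89 lean [-5.82 -0.8 ] grip 0.651 F [-0.6  0.  -0.1]
.455,.159,.022 tool mm [-0.5  0.  41.2] rows@60: 0.7
```

```bash
python3 -m inch '[[0.3,0,0,18,0],[0.3,0,0,18,0],[0.3,0,0,6,0],[0.3,0,0,0,0]]'; python3 go.py .455,.159,.022
```

```text
time: 29.42
position: [0.4559, 0.1587, 0.0211]
tool_rot: [0.466, -3.005, -0.003]
ft_force: [0.5, 0.3, 0.6]
grip_width: 0.648
t 29.43 pos [0.4559 0.1587 0.0211] jaw deg 107.6 tilt 5.77 lean [-5.71 -0.76] grip 0.648 F [0.5 0.3 0.6]
.455,.159,.022 tool mm [ 0.8  0.5 -0.8] rows@60: 0.0
```

```bash
python3 -m inch '[[-1,0,0,0,0],[-1,0,0,0,0],[-1,0,0,0,0],[-1,0,0,0,0],[-1,0,0,0,0]]' 35; python3 go.py; python3 -m inch '[[-1,0,0,-20,0],[-1,0,0,-45,0],[-1,0,0,-50,0],[-1,0,0,0,0]]'; python3 go.py .436,-.156,.125
```

```text
time: 30.05
position: [0.4569, 0.1606, 0.023]
tool_rot: [0.468, -3.008, -0.007]
ft_force: [-0.2, 0.8, -1.1]
grip_width: 0.41
t 30.05 pos [0.4569 0.1606 0.023 ] jaw deg 107.6 tilt 5.6 lean [-5.55 -0.6 ] grip 0.41 F [-0.2  0.8 -1.1]
time: 30.55
position: [0.4661, 0.1584, 0.1361]
tool_rot: [0.465, -3.001, 0.001]
ft_force: [-0.1, 0.8, -5.9]
grip_width: 0.41
t 30.55 pos [0.4661 0.1584 0.1361] jaw deg 107.6 tilt 6.02 lean [-5.93 -0.95] grip 0.41 F [-0.1  0.8 -5.9]
.436,-.156,.125 tool mm [ 122.2 -290.8   19.4] rows@60: 5.3
```

```bash
python3 -m inch '[[-1,13,-30,0,0],[-1,22,-52,0,0],[-1,22,-52,0,0],[-1,22,-52,0,0],[-1,22,-52,0,0]]';python3 -m inch '[[-1,14,-34,0,0],[-1,7,-18,0,0],[-1,0,0,0,0]]'; python3 go.py .436,-.156,.08 .436,-.156,.029
```

```text
time: 31.18
position: [0.4358, -0.1029, 0.1332]
tool_rot: [0.479, -2.984, 0.002]
ft_force: [1.4, -0.4, -4.7]
grip_width: 0.412
time: 31.55
position: [0.425, -0.1659, 0.1286]
tool_rot: [0.461, -2.976, 0.0]
ft_force: [-0.3, 0.2, -5.2]
grip_width: 0.414
t 31.55 pos [ 0.425  -0.1659  0.1286] jaw deg 107.5 tilt 7.47 lean [-7.36 -1.16] grip 0.414 F [-0.3  0.2 -5.2]
.436,-.156,.08 tool mm [-19.6   5.2  46.6] rows@60: 0.8
.436,-.156,.029 tool mm [-6.6 -1.  50.6] rows@60: 0.9
```

```bash
python3 -m inch '[[-1,-12,4,15,0],[-1,-8,2,15,0],[-1,-4,0,15,0],[-1,-2,0,15,0],[-1,0,0,0,0]]'; python3 go.py .436,-.156,.055 .436,-.156,.029; python3 - <<'E'
from h import *
from bench import ctrl
d=ctrl.get_image("scene");u=proj(d,np.array([.434,-.156,.03])).astype(int)
c=d["color"][max(0,u[1]-70):u[1]+50,max(0,u[0]-80):u[0]+80,::-1];cv2.imwrite("pics/h2.png",cv2.resize(c,None,fx=4,fy=4,interpolation=cv2.INTER_CUBIC))
E
```

```text
time: 32.17
position: [0.4391, -0.1472, 0.0576]
tool_rot: [0.47, -2.968, -0.004]
ft_force: [-0.4, 0.1, -5.0]
grip_width: 0.411
t 32.17 pos [ 0.4391 -0.1472  0.0576] jaw deg 107.9 tilt 7.83 lean [-7.73 -1.06] grip 0.411 F [-0.4  0.1 -5. ]
.436,-.156,.055 tool mm [ 5.3 -7.4  3.1] rows@60: 0.2
.436,-.156,.029 tool mm [-3.5 -0.6 25.8] rows@60: 0.4
```

View pics/h2.png

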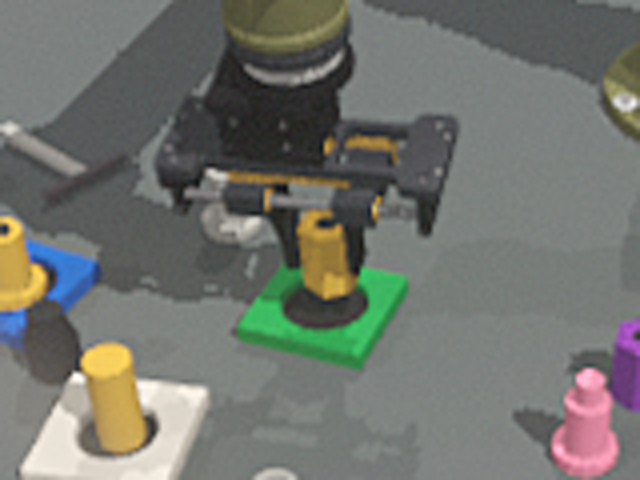

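The hex foot (330,285) is above the green pocket (325,303), a little toward +y. I'll correct and lower; the steel bush at (230,225) is clear.

```bash
python3 -m inch '[[-1,3,-5,7,0],[-1,0,-3,6,0],[-1,0,0,5,0],[-1,0,0,0,0]]'; python3 go.py .436,-.156,.029
```

```text
time: 32.72
position: [0.4379, -0.1581, 0.041]
tool_rot: [0.469, -2.973, -0.002]
ft_force: [-0.2, 0.4, -4.0]
grip_width: 0.41
t 32.73 pos [ 0.4379 -0.1581  0.041 ] jaw deg 107.8 tilt 7.57 lean [-7.46 -1.09] grip 0.41 F [-0.2  0.4 -4. ]
.436,-.156,.029 tool mm [-0.4  2.3 12.1] rows@60: 0.2
```

```bash
python3 -m inch '[[-1,0,1,5,0],[-1,0,1,5,0],[-1,0,0,0,0]]'; python3 go.py .436,-.156,.029; python3 -m inch '[[-1,0,0,3,0],[-1,0,0,3,0]]'
```

```text
time: 33.1
position: [0.4361, -0.156, 0.0306]
tool_rot: [0.469, -2.973, -0.002]
ft_force: [-0.2, 0.7, -3.4]
grip_width: 0.412
t 33.1 pos [ 0.4361 -0.156   0.0306] jaw deg 107.8 tilt 7.53 lean [-7.43 -1.08] grip 0.412 F [-0.2  0.7 -3.4]
.436,-.156,.029 tool mm [-0.1 -0.   1.6] rows@60: 0.0
time: 33.35
position: [0.4365, -0.1562, 0.0288]
tool_rot: [0.47, -2.974, -0.004]
ft_force: [-8.6, 3.3, 29.5]
grip_width: 0.408
```

```bash
python3 -m inch '[[-1,0,0,0,0],[0.1,0,0,0,0],[0.1,0,0,0,0],[0.2,0,0,0,0],[0.3,0,0,0,0]]';python3 -m inch '[[0.3,0,0,0,0],[0.3,0,0,0,0],[0.3,0,0,-20,0],[0.3,0,0,-40,0],[0.3,0,0,-50,0]]';python3 -m inch '[[0.3,0,0,-50,0],[0.3,0,0,-40,0],[0.3,0,0,0,0]]'
python3 chk.py .434 -.156 .058 h3; for a in ".527 -.376 .062" ".615 -.205 .076" ".518 .38 .074" ".380 .291 .07" ".375 -.283 .056"; do echo $a; python3 chk.py $a;done; python3 go.py
```

```text
time: 33.98
position: [0.4385, -0.1566, 0.0305]
tool_rot: [0.471, -2.977, -0.002]
ft_force: [-0.1, -0.1, 0.1]
grip_width: 0.619
time: 34.6
position: [0.4489, -0.1539, 0.1382]
tool_rot: [0.468, -2.968, -0.006]
ft_force: [0.2, -0.3, -0.5]
grip_width: 0.653
time: 34.98
position: [0.4634, -0.1527, 0.234]
tool_rot: [0.47, -2.975, -0.003]
ft_force: [0.3, 0.4, -0.6]
grip_width: 0.646
scene 101 z95 0.058 med [ 0.434 -0.157] circ 0.436 -0.155 d 0.044
top 17 z95 0.06 med [ 0.432 -0.144] circ 0.432 -0.147 d 0.018
.527 -.376 .062
scene 66 z95 0.062 med [ 0.53  -0.372] circ 0.53 -0.369 d 0.037
top 100 z95 0.066 med [ 0.527 -0.375] circ 0.526 -0.375 d 0.033
.615 -.205 .076
scene 92 z95 0.076 med [ 0.616 -0.202] circ 0.617 -0.201 d 0.035
top few 0
.518 .38 .074
scene 55 z95 0.075 med [0.519 0.381] circ 0.521 0.382 d 0.022
top 32 z95 0.077 med [0.516 0.379] circ 0.517 0.377 d 0.019
.380 .291 .07
scene 100 z95 0.071 med [0.381 0.292] circ 0.382 0.291 d 0.036
top 101 z95 0.073 med [0.378 0.29 ] circ 0.378 0.29 d 0.032
.375 -.283 .056
scene 54 z95 0.057 med [ 0.378 -0.282] circ 0.379 -0.28 d 0.039
top few 0
t 35.58 pos [ 0.4612 -0.1523  0.2306] jaw deg 107.8 tilt 7.83 lean [-7.74 -1.01] grip 0.652 F [0.2 0.1 0.7]
```

View pics/h3.png

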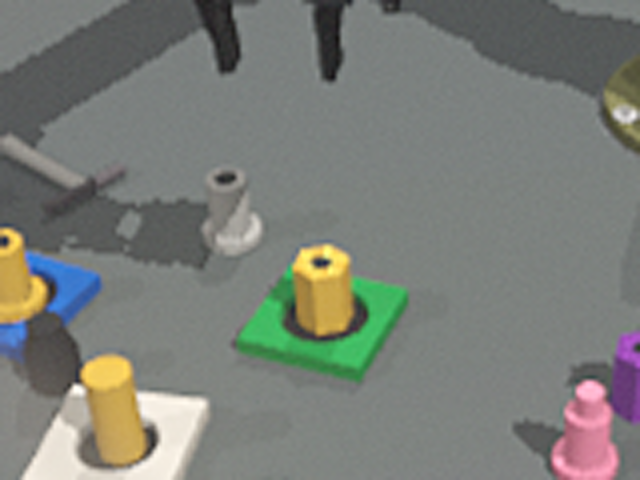

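The hex stands upright in green at (325,295), and everything else is in place. Handing in.

```bash
python3 -c "
from bench import ctrl;print(ctrl.close_job())"
```

```text
the job is handed in; nothing more can be done
None
```

All four brass parts are standing in their own pallets, placed in the job-card order: bush on blue, pin on white, spindle on red, hexagonal spacer on green. Each was lowered until contact was felt, then released. I handed the job in at about 35.6 s with the gripper raised and touching nothing; no verdict is reported.

**Final checks**
- **Heights:** in the scene camera the part tops read 62, 76, 75 and 58 mm, against 62, 76, 74 and 58 mm expected for parts seated on the pocket floors.
- **Centring:** each part was within about 5 mm of its pocket centre, including the 2–4 mm by which the two cameras disagree.
- **Steel parts:** both are still at their starting positions to within about 2 mm, but the steel bush could only be rechecked by the scene camera.

**What disagreed or failed**
- **Blocked views:** at the end the arm hid the pin and the steel bush from the top camera and most of the hex. The top camera's offset reading for the hex, about 10 mm in y, came from only 17 pixels, so I discounted it. The scene camera put the hex about 1 mm off centre.
- **Tool tilt:** the tool slowly leaned to about 8° over the run, and the moves cannot correct that. I turned the jaws for the last two parts so the lean would not affect the grip, and every part looked upright in the picture taken after its release.

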